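# Post the miscast candle into the remelt box

### The job

The red pillar candle is a miscast: pick it up and push it down through the spring flap in the top of the plywood remelt box, keeping hold of it until the flap is pushed open and more than half of the candle is through the mouth. Then let it go so that it drops to the bottom of the box, and draw back so that the flap swings shut. Leave the cream candle standing where it is.

Things in the scene. Friction and masses are not known exactly. Their poses are not given: they have to be found in the camera images.
- red_candle_mid (a point): The red pillar candle, an upright plain cylinder 48 mm in diameter and 80 mm tall, about 0.14 kg, standing on the table in a row with a cream candle and a low two-layer bar of soap, in any order. The point is its centre, 40 mm above its foot; z is its long axis. A 7 mm wick stands on its top.
- cream_candle_mid (a point): A cream pillar candle of the same size (48 mm diameter, 80 mm tall), not to be disturbed. The point is its centre, half-way up.
- mouth (a point): Centre of the mouth in the top of the fixed plywood remelt box, 185 mm above the table; x, y along its sides, z up. Box 148 mm (x) by 180 mm (y) outside, 180 mm deep inside, empty. Mouth 100 mm (x) by 140 mm (y), closed by a green flap 3 mm thick, flush with the top, steel hinge along the +x edge, swinging down into the box. A candle let go in the mouth falls clear below the flap.
- flap (a joint): Angle of the green spring flap in rad: 0 is shut and level, 1.5 hangs straight down inside the box. A weak spring (under 1 N at the middle of the flap) shuts it in well under a second when nothing holds it. A candle pushed straight down at the centre of the mouth opens it to about 1 rad by the time half of the candle is through.
Not all that is in view belongs to the job. What is shaped like the part that bears red_candle_mid but turquoise is not meant. What is shaped like the part that bears cream_candle_mid but purple is not meant.

How it is judged:
By the outcome, as a careful person would: the job done as asked, in the order asked, and still so for the second after the job is handed in, with the robot touching nothing.
It also fails if it takes over 38 s, if anything falls off the work surface, if the arm or the gripper's body presses on something with over 40 N, if the wrist force passes 120 N, or if a joint passes its speed limit or range.

### The arm

A 6-joint arm with a two-finger parallel gripper is mounted at the origin on the work surface. World frame = base frame: x ahead of the robot, y to its left, z up, the work surface at z = 0. Lengths are in m, angles in rad, forces in N, time in s.
With the tool pointing down it reaches from about 0.25 to 0.725 m from the base axis. Payload 9.7 kg.
Tool frame: the origin (TCP) lies midway between the tips of the shut fingers; the grasp point (between the pads) lies 19 mm behind it (ctrl.grip_point_offset is the distance from the TCP to the grasp point, in m); z points along the fingers, y is the line along which they close (so a half turn about z gives the same grasp; the last joint's range is limited). The gripper opens to 85 mm and grips with 20 to 120 N. Pads are 22 mm wide; open, the fingers measure 114 mm over their backs; the gripper's body (76 mm by 85 mm) begins 54 mm behind the grasp point. The pads swing forward as they close: fully open they stand 13 mm farther back than shut.
Start: joints at [1.179, 0.087, 0.176, 1.66, 0, 1.571], TCP at [0.21, 0.508, 0.231] pointing down, gripper open.
Joint ranges: [-3.13, 3.13], [-0.85, 1.81], [-1.15, 1.24], [-2.2, 2.28], [-1.44, 1.52], [-3.14, 3.14]. Speed limits (rad/s): [2.22, 2.22, 2.57, 3.14, 3.14, 3.14].

### API

Orientations are given as a rotation vector (axis times angle).
In Python, from rig import status, eyes, ctrl gives the robot as it stands. The module is installed in compiled form; this text tells all that it offers.
- The arm moves only by the tool arm_command, never from a script. Its argument "plan" is a list that holds one entry, the list of rows, each a list of 4 numbers: the shift along the tool's x, y, z in mm, then the turn about the tool's z in rad. A call has 1 to 5 rows; each row shifts and turns the commanded pose from where the row before left it, along the tool's axes as they then stand; what a row does not reach is not made up. A row lasts 1/12 s, in which the tool goes at most 41.7 mm and 7.16 degrees, less where a joint would pass 70% of its speed; a pose out of reach is approached as far as the arm can. A call with a gripper value outside its range is refused whole. "jaw" is the finger opening in mm, from 0 to 85.4, set as the call begins (left out, the last holds). The fingers move at their own pace and stop on an object; "newtons" is the grip in N (left out, the last holds). Time passes only in rows, so rows that do not move let the fingers close. It gives the time, the measured TCP pose, the force, the opening and the grip force at its end, in the units of the state.
- status.sense(): the state, without advancing time (a new reading comes with each control period).
- eyes.get_image(name): name is "scene" or "side" or "wrist"; returns the picture (480x640x3 uint8, red, green, blue); there is no depth.
- eyes.camera_model(name): a dict with "vertical_fov" (degrees; the focal length in pixels is half the picture's height over the tangent of half this angle, whatever the lens; pixels are square), "cx", "cy" (the principal point, pixels), "extrinsics" (4x4, takes a point from world to camera coordinates). Camera axes: x right, y down, z forward; pixel columns grow to the right and rows downward; lengths in m; the calibration is good to about 2 mm. The wrist camera is an equidistant fisheye: a pixel r from the principal point sees the ray r / f radians off the axis. A picture is of the moment at which its call begins: read the wrist's pose just before it. camera_model takes no time and is no camera call; for the wrist camera it gives the pose at the moment of the call.
- ctrl.sign_off(): hands the job in; it is judged then, once.
The state is a dict: "time": time; "q": joint angles; "joint_velocities": joint speeds; "tau": joint torques, N m; "ee_pos": TCP position; "tool_rot": TCP orientation; "wrist_force": force on the tool from outside, world axes, zero at the start; "torque": the same for the moment, N m; "opening": finger opening in m; "grasp_force": force on a finger pad.
Only numpy, scipy, OpenCV 4.12 (cv2) and the standard library are available. Lean on these libraries where they do the work, as an engineer would, in place of code of your own. Each camera call takes 0.05 s, during which the arm holds its last target. There are 200 camera calls.

## Working session

There is one attempt and no reset: what is moved stays moved. The work goes in short steps, Python scripts to look and compute and a tool call to move; the robot and the scene stay as the last step left them, time stands still between calls to the robot, and variables do not carry over. Pictures are saved under pics/ and viewed, at most 10 in all, crops included, and the job is handed in when it is done.

Besides the shell and the picture viewer there is one more tool, called after "Request:" in YAML: its name, and indented under it one key for each argument. arm_command: Moves the arm, as the interface text tells. Its arguments: {"type":"object","properties":{"plan":{"type":"array"},"jaw":{"type":"number"},"newtons":{"type":"number"}},"required":["plan"]}

```bash
mkdir -p pics; cat > h.py <<'E'
import numpy as np, cv2
from rig import status, eyes, ctrl
def ray(name,u,v):
    m=eyes.camera_model(name); f=240/np.tan(np.radians(m["vertical_fov"])/2); E=np.array(m["extrinsics"])
    x,y=(u-m["cx"]),(v-m["cy"])
    if name=="wrist":
        r=np.hypot(x,y); t=r/f; d=np.array([x/r*np.sin(t),y/r*np.sin(t),np.cos(t)])
    else: d=np.array([x/f,y/f,1.])
    R=E[:3,:3]; return -R.T@E[:3,3], R.T@d
def plane(name,u,v,z):
    o,d=ray(name,u,v); return o+d*(z-o[2])/d[2]
def save(name,fn):
    im=eyes.get_image(name); cv2.imwrite("pics/"+fn,im[...,::-1]); return im
E
python3 - <<'E'
from h import *
a=save("scene","s1.png"); b=save("side","d1.png")
for n in("scene","side","wrist"):
    m=eyes.camera_model(n); print(n,m["vertical_fov"],np.round(ray(n,320.1,240)[0],3),np.round(ray(n,320.1,240)[1],2))
s=status.sense();print(s)
E
```

```text
scene 51.67034849176305 [ 0.944 -0.352  0.68 ] [-0.52  0.47 -0.71]
side 55.83140546513859 [0.362 0.527 0.679] [ 0.23 -0.67 -0.71]
wrist 65.70646984690485 [0.141 0.536 0.373] [ 0.28 -0.1  -0.95]
{'time': 0.1, 'q': array([ 1.17900609e+00,  8.74140594e-02,  1.75207098e-01,  1.65979037e+00,
       -3.38626037e-05,  1.57078916e+00]), 'joint_velocities': array([-0.00044534, -0.00102631,  0.00244607,  0.00111453, -0.00175561,
        0.00070983]), 'tau': array([-5.37939086e-04, -5.21563947e+01,  4.65651011e+01,  1.59980881e-02,
       -2.49713014e-05,  2.19307452e-06]), 'ee_pos': array([0.20994538, 0.5081335 , 0.2306458 ]), 'tool_rot': array([-6.11443859e-01, -3.08131096e+00,  1.86067801e-03]), 'wrist_force': array([-0.6848948 ,  0.10317343, -0.7960945 ]), 'torque': array([0.00969685, 0.0023924 , 0.00174738]), 'grasp_force': 0.0, 'opening': 0.08563672689321687}
```

View pics/s1.png

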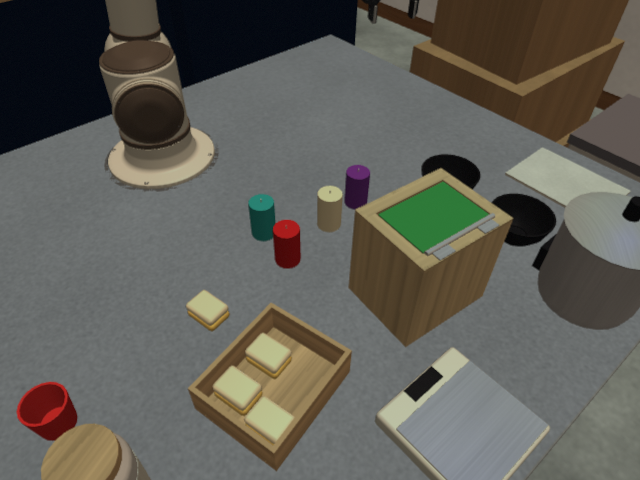

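View pics/d1.png

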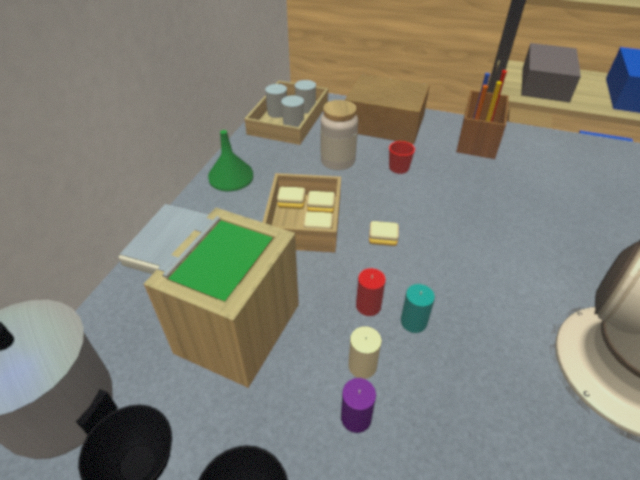

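Scene view: red candidates are the pillar at (287,244) and the red cup at (48,410). The pillar is a plain cylinder with a wick, in a row with cream (330,209) and soap (208,310), so it is the one meant. Turquoise (262,218) and purple (357,187) are decoys. The box's green flap is at (437,213), with the hinge at (460,233). In the side view, red is at (370,292), cream at (364,352) and the flap at (221,258).

```bash
cat >> h.py <<'E'
from scipy.optimize import least_squares
def mask(im,kind):
    h=cv2.cvtColor(im,cv2.COLOR_RGB2HSV)
    r={"red":[((0,150,60),(6,255,255)),((174,150,60),(180,255,255))],"green":[((50,120,60),(75,255,255))],"cream":[((18,40,110),(32,150,255))],
       "teal":[((80,120,50),(95,255,255))],"purple":[((130,80,30),(160,255,255))]}[kind]
    return sum(cv2.inRange(h,*x) for x in r)
def blob(im,kind,near):
    cs,_=cv2.findContours(mask(im,kind),cv2.RETR_EXTERNAL,cv2.CHAIN_APPROX_NONE)
    cs=[c for c in cs if cv2.contourArea(c)>150]
    return min(cs,key=lambda c:np.linalg.norm(c.reshape(-1,2).mean(0)-near))
def tri(rs):
    A=0;b=0
    for o,d in rs:
        d=d/np.linalg.norm(d);P=np.eye(3)-np.outer(d,d);A=A+P;b=b+P@o
    return np.linalg.solve(A,b)
E
python3 - <<'E'
from h import *
a=cv2.imread("pics/s1.png")[...,::-1].copy(); b=cv2.imread("pics/d1.png")[...,::-1].copy()
for k,n1,n2 in(("red",(287,244),(370,292)),("cream",(330,209),(364,352)),("teal",(262,218),(418,308)),("purple",(357,187),(358,405))):
    rs=[]
    for im,nm,n in((a,"scene",n1),(b,"side",n2)):
        c=blob(im,k,n); (u,v),wh,ang=cv2.minAreaRect(c); rs.append(ray(nm,u,v)); print(k,nm,round(u),round(v),np.round(wh),np.round(plane(nm,u,v,.04),4))
    print("  tri",np.round(tri(rs),4))
for im,nm,n in((a,"scene",(437,213)),(b,"side",(221,258))):
    c=blob(im,"green",n); q=cv2.approxPolyDP(c,0.04*cv2.arcLength(c,True),True).reshape(-1,2)
    print(nm,[(list(p),list(np.round(plane(nm,*p,.185)[:2],4))) for p in q])
o=np.hstack([cv2.resize(a[170:290,220:380],None,fx=2.5,fy=2.5,interpolation=2),cv2.resize(b[250:370,300:460],None,fx=2.5,fy=2.5,interpolation=2)])
cv2.imwrite("pics/c1.png",o[...,::-1])
E
```

```text
red scene 286 244 [47. 26.] [0.442  0.0189 0.04  ]
red side 371 291 [25. 44.] [0.4403 0.0148 0.04  ]
  tri [0.4415 0.0174 0.0416]
cream scene 330 194 [15. 25.] [0.389  0.1718 0.04  ]
cream side 363 352 [30. 49.] [0.4217 0.1383 0.04  ]
  tri [0.4161 0.1515 0.0664]
teal scene 262 217 [46. 25.] [0.3574 0.0278 0.04  ]
teal side 417 308 [28. 48.] [0.3563 0.0245 0.04  ]
  tri [0.3573 0.0267 0.0414]
purple scene 357 187 [23. 43.] [0.4088 0.229  0.04  ]
purple side 358 404 [53. 33.] [0.4058 0.2244 0.04  ]
  tri [0.4077 0.2267 0.0416]
scene [([np.int32(487), np.int32(213)], [np.float64(0.6997), np.float64(0.2016)]), ([np.int32(441), np.int32(182)], [np.float64(0.6085), np.float64(0.2071)]), ([np.int32(379), np.int32(215)], [np.float64(0.5988), np.float64(0.0761)]), ([np.int32(423), np.int32(252)], [np.float64(0.6903), np.float64(0.0679)])]
side [([np.int32(220), np.int32(221)], [np.float64(0.6882), np.float64(0.0707)]), ([np.int32(169), np.int32(278)], [np.float64(0.7001), np.float64(0.2013)]), ([np.int32(224), np.int32(300)], [np.float64(0.6079), np.float64(0.2108)]), ([np.int32(271), np.int32(237)], [np.float64(0.5958), np.float64(0.0778)])]
```

View pics/c1.png

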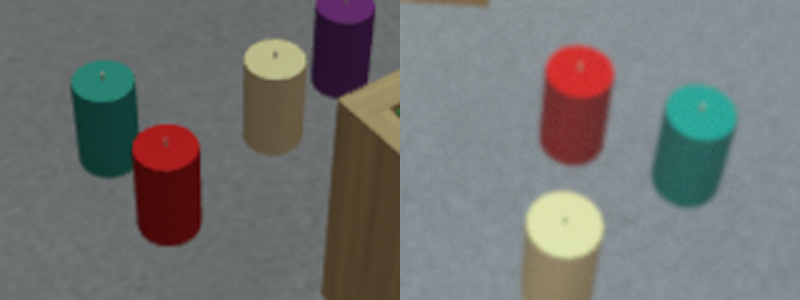

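Crop confirms it: the red pillar with a wick is at (165,185) left and (577,105) right, standing clear of the turquoise one. Red is at about (0.441, 0.017), and the mouth at about (0.653, 0.138) with yaw about -0.083. I'll turn to the mouth's yaw and go above the candle.

Request:
arm_command:
  plan:
    - [[0,0,0,-0.103],[0,0,0,-0.103],[0,0,0,-0.103],[-15,-26,0,0],[-15,-26,0,0]]
  jaw: 85
  newtons: 35

```text
time: 0.52
ee_pos: [0.2353, 0.4538, 0.2302]
tool_rot: [-0.126, -3.138, 0.003]
wrist_force: [-0.1, 0.3, -0.1]
opening: 0.0848
grasp_force: 0.0
```

Request:
arm_command:
  plan:
    - [[-17,-29,0,0],[-17,-29,0,0],[-17,-29,0,0],[-17,-29,0,0],[-17,-29,0,0]]

```text
time: 0.93
ee_pos: [0.3085, 0.3009, 0.231]
tool_rot: [-0.129, -3.139, 0.0]
wrist_force: [0.2, 0.3, -0.3]
opening: 0.0848
grasp_force: 0.0
```

Request:
arm_command:
  plan:
    - [[-17,-29,0,0],[-17,-29,0,0],[-17,-29,0,0],[-17,-29,0,0],[-17,-29,0,0]]

```text
time: 1.35
ee_pos: [0.3813, 0.1493, 0.2311]
tool_rot: [-0.13, -3.139, -0.0]
wrist_force: [0.3, 1.1, -0.8]
opening: 0.0849
grasp_force: 0.0
```

```bash
cat >> h.py <<'E'
from scipy.spatial.transform import Rotation as Ro
def to(p):
    s=status.sense(); R=Ro.from_rotvec(s["tool_rot"]).as_matrix()
    print("t",s["time"],"pos",np.round(s["ee_pos"],4),"y",np.round(R[:,1],3),"z",np.round(R[:,2],3),"F",np.round(s["wrist_force"],1),"open",round(s["opening"],4),round(s["grasp_force"],1),"tool shift mm",np.round(R.T@(np.array(p)-s["ee_pos"])*1000,1))
E
python3 - <<'E'
from h import *
to([.441,.017,.2]); m=eyes.camera_model("wrist"); im=save("wrist","w1.png")
c=blob(im,"red",(320,240)); print(cv2.minAreaRect(c),cv2.boundingRect(c))
E
```

```text
t 1.35 pos [0.3813 0.1493 0.2311] y [0.083 0.997 0.   ] z [-0.  0. -1.] F [ 0.3  1.1 -0.8] open 0.0849 0.0 tool shift mm [ -70.5 -126.9   31.1]
((189.5, 282.0), (44.547725677490234, 71.41778564453125), 45.0) (158, 248, 62, 68)
```

View pics/w1.png

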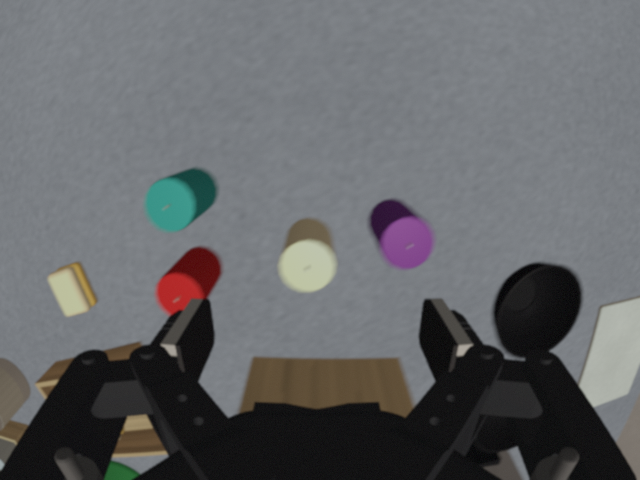

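The wrist view shows red at (188,282), cream at (308,255) and turquoise at (180,200), as expected. I'll move the rest of the way above the candle.

Request:
arm_command:
  plan:
    - [[-17.5,-32,8,0],[-17.5,-32,8,0],[-17.5,-32,8,0],[-18,-31,7,0],[0,0,0,0]]

```text
time: 1.82
ee_pos: [0.4418, 0.0142, 0.1982]
tool_rot: [-0.137, -3.137, 0.002]
wrist_force: [-0.1, -0.4, 0.1]
opening: 0.0849
grasp_force: 0.0
```

```bash
python3 - <<'E'
from h import *
print(np.round(plane("wrist",178,299,.2),3) is None)
im=save("wrist","w2.png")
c=blob(im,"red",(320,270)); x,y,w,h=cv2.boundingRect(c); print(x,y,w,h,cv2.contourArea(c))
# left/right silhouette midline and far point of foot
p=c.reshape(-1,2); print(np.round(plane("wrist",x+w/2,y+h-w/2,.08),4), np.round(plane("wrist",x+w/2,y,.0),4))
to([.441,.017,.043])
E
```

```text
False
292 184 63 75 3534.0
[0.439  0.0212 0.08  ] [0.4193 0.0244 0.    ]
t 1.8667 pos [0.441  0.0161 0.1989] y [ 0.087  0.996 -0.001] z [-0.002 -0.    -1.   ] F [ 0.2 -0.1 -0.2] open 0.0846 0.0 tool shift mm [ -0.3   1.  155.9]
```

View pics/w2.png

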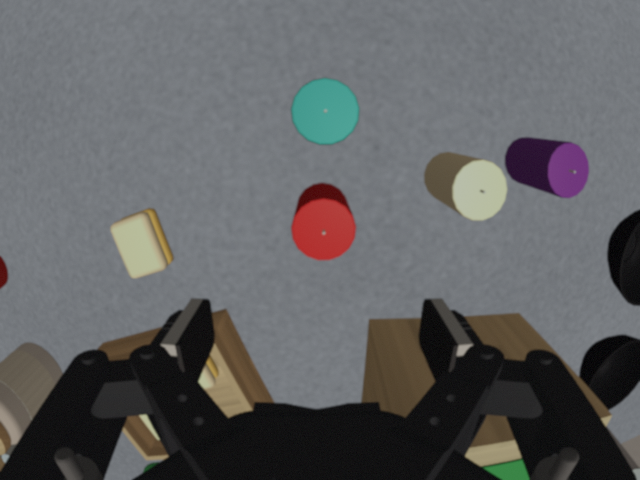

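Red top at (323,230) is well centred between the fingers. Its estimated centre is (0.441, 0.019). Now I'll descend and grip.

Request:
arm_command:
  plan:
    - [[0,3.5,33,0],[0,0,35,0],[0,0,35,0],[0,0,35,0],[0,0,23,0]]

```text
time: 2.28
ee_pos: [0.4394, 0.0229, 0.0362]
tool_rot: [-0.128, -3.136, 0.0]
wrist_force: [-0.0, -0.6, 0.8]
opening: 0.0849
grasp_force: 0.0
```

Request:
arm_command:
  plan:
    - [[0,0,0,0],[0,0,0,0],[0,0,0,0],[0,0,0,0],[0,0,0,0]]
  jaw: 30
  newtons: 40

```text
time: 2.7
ee_pos: [0.4425, 0.0224, 0.0416]
tool_rot: [0.13, 3.135, 0.001]
wrist_force: [-0.5, 1.4, 7.2]
opening: 0.0472
grasp_force: 41.5
```

Request:
arm_command:
  plan:
    - [[0,0,0,0],[0,0,0,0],[0,0,0,0],[0,0,0,0],[0,0,0,0]]

```text
time: 3.12
ee_pos: [0.4425, 0.0223, 0.0415]
tool_rot: [0.13, 3.135, 0.001]
wrist_force: [0.1, 1.0, 7.2]
opening: 0.047
grasp_force: 41.6
```

Request:
arm_command:
  plan:
    - [[0,0,-15,0],[0,0,-30,0],[0,0,-38,0],[0,0,-38,0],[0,0,-38,0]]

```text
time: 3.53
ee_pos: [0.4408, 0.022, 0.201]
tool_rot: [0.13, 3.138, 0.0]
wrist_force: [2.4, 0.7, -1.2]
opening: 0.0468
grasp_force: 41.4
```

Request:
arm_command:
  plan:
    - [[0,0,-38,0],[0,0,-33,0],[0,0,0,0],[0,0,0,0]]

```text
time: 3.87
ee_pos: [0.4419, 0.0221, 0.2719]
tool_rot: [0.13, 3.134, 0.001]
wrist_force: [0.0, 0.3, -1.6]
opening: 0.0471
grasp_force: 41.4
```

```bash
python3 - <<'E'
from h import *
to([.653,.138,.27])
im=save("wrist","w3.png"); to([.653,.138,.27])
# mouth corners from close by
c=blob(im,"green",(480,420)); print(cv2.boundingRect(c))
a=save("scene","s3.png"); b=save("side","d3.png"); rs=[]
for i,n,t in((a,"scene",(300,190)),(b,"side",(370,260))):
    c=blob(i,"red",t); r=cv2.minAreaRect(c); rs.append(ray(n,*r[0])); print(n,r, np.round(plane(n,*r[0],.268),4))
print(tri(rs))
cv2.imwrite("pics/c3.png",np.hstack([a[60:360,150:550],b[60:360,180:580]])[...,::-1])
E
```

```text
t 3.8667 pos [0.4419 0.0221 0.2719] y [0.083 0.997 0.001] z [ 0.005  0.    -1.   ] F [ 0.   0.3 -1.6] open 0.0471 41.4 tool shift mm [-200.7  133.     2.9]
t 3.9167 pos [0.4414 0.0221 0.27  ] y [0.083 0.997 0.   ] z [ 0.002  0.    -1.   ] F [ 0.1  0.7 -1.5] open 0.047 41.4 tool shift mm [-201.2  133.     0.4]
(430, 404, 61, 60)
scene ((284.0, 134.5), (61.0, 30.0), 90.0) [0.4431 0.0243 0.268 ]
side ((388.2109375, 180.9285888671875), (29.068880081176758, 86.93940734863281), 18.16595458984375) [ 0.4395 -0.0118  0.268 ]
[0.44381439 0.01366921 0.27925957]
```

View pics/c3.png

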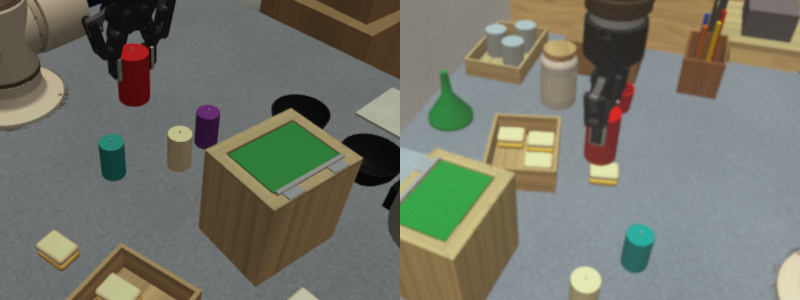

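Candle held upright, seen at (133,75) left and (603,135) right; the others are undisturbed. I'll carry it over the mouth.

Request:
arm_command:
  plan:
    - [[-15,10,0,0],[-27,18,0,0],[-27,18,0,0],[-27,18,0,0],[-27,18,0,0]]

```text
time: 4.43
ee_pos: [0.5711, 0.0943, 0.2678]
tool_rot: [-0.13, -3.137, 0.001]
wrist_force: [0.4, -0.7, 0.0]
opening: 0.047
grasp_force: 41.5
```

Request:
arm_command:
  plan:
    - [[-27,18,0,0],[-27,18,0,0],[-24,15,0,0],[0,0,0,0],[0,0,0,0]]

```text
time: 4.85
ee_pos: [0.6529, 0.1386, 0.2653]
tool_rot: [-0.129, -3.133, 0.002]
wrist_force: [0.0, -0.8, -1.1]
opening: 0.0471
grasp_force: 41.5
```

```bash
python3 - <<'E'
from h import *
to([.653,.138,.18])
a=save("scene","s4.png"); b=save("side","d4.png")
cv2.imwrite("pics/c4.png",np.hstack([a[60:360,230:630],b[60:360,80:480]])[...,::-1])
E
```

```text
t 4.85 pos [0.6529 0.1386 0.2653] y [ 0.082  0.997 -0.002] z [-0.006 -0.001 -1.   ] F [ 0.  -0.8 -1.1] open 0.0471 41.5 tool shift mm [-0.6 -0.5 85.3]
```

View pics/c4.png

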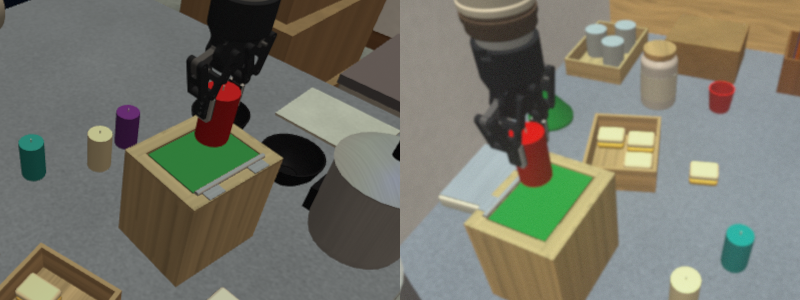

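The candle is over the mouth, at (217,115) left and (535,155) right, above the flap. I'll push it down.

Request:
arm_command:
  plan:
    - [[0,0,12,0],[0,0,12,0],[0,0,12,0],[0,0,12,0],[0,0,12,0]]

```text
time: 5.37
ee_pos: [0.6515, 0.1373, 0.2104]
tool_rot: [0.131, 3.137, 0.001]
wrist_force: [-0.1, 0.3, 0.4]
opening: 0.0471
grasp_force: 41.8
```

Request:
arm_command:
  plan:
    - [[0,0,12,0],[0,0,12,0],[0,0,12,0],[0,0,12,0],[0,0,0,0]]

```text
time: 5.78
ee_pos: [0.6505, 0.1371, 0.1599]
tool_rot: [-0.131, -3.137, 0.001]
wrist_force: [-2.0, -0.1, -1.8]
opening: 0.0475
grasp_force: 41.6
```

Request:
arm_command:
  plan:
    - [[0,0,0,0],[0,0,0,0],[0,0,0,0],[0,0,0,0]]

```text
time: 6.12
ee_pos: [0.6526, 0.1379, 0.1625]
tool_rot: [0.13, 3.137, 0.001]
wrist_force: [-0.3, -0.9, -1.1]
opening: 0.0472
grasp_force: 41.5
```

```bash
python3 - <<'E'
from h import *
to([.653,.138,.15])
a=save("scene","s5.png"); b=save("side","d5.png")
cv2.imwrite("pics/c5.png",np.hstack([cv2.resize(a[100:300,330:530],None,fx=2,fy=2),cv2.resize(b[150:350,130:330],None,fx=2,fy=2)])[...,::-1])
E
```

```text
t 6.1167 pos [0.6526 0.1379 0.1625] y [0.083 0.997 0.   ] z [ 0.002  0.    -1.   ] F [-0.3 -0.9 -1.1] open 0.0472 41.5 tool shift mm [-0.4  0.1 12.5]
```

View pics/c5.png

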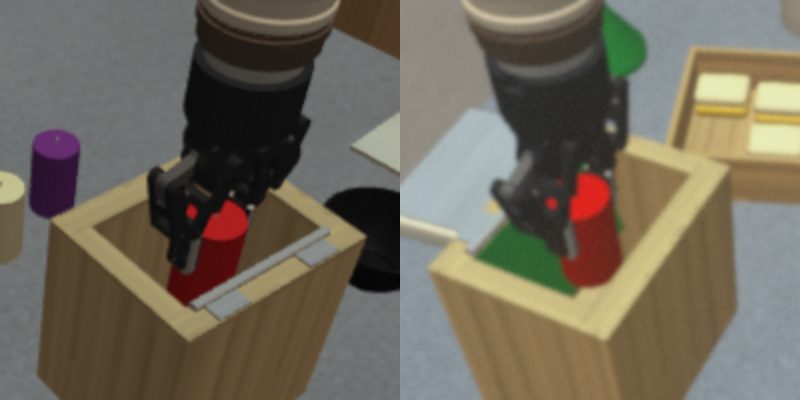

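The flap is open and the candle, at (215,250), is over half in. I'll go 12 mm deeper, release and let it fall.

Request:
arm_command:
  plan:
    - [[0,0,6,0],[0,0,6,0],[0,0,0,0],[0,0,0,0],[0,0,0,0]]

```text
time: 6.63
ee_pos: [0.6522, 0.1379, 0.1489]
tool_rot: [-0.13, -3.138, 0.0]
wrist_force: [-0.8, 0.4, -1.0]
opening: 0.047
grasp_force: 41.5
```

Request:
arm_command:
  plan:
    - [[0,0,0,0],[0,0,0,0],[0,0,0,0],[0,0,0,0],[0,0,0,0]]
  jaw: 70

```text
time: 7.05
ee_pos: [0.6526, 0.138, 0.1496]
tool_rot: [0.13, 3.138, 0.0]
wrist_force: [1.2, -0.0, 1.1]
opening: 0.0702
grasp_force: 0.3
```

Request:
arm_command:
  plan:
    - [[0,0,0,0],[0,0,0,0],[0,0,-10,0],[0,0,-20,0],[0,0,-30,0]]

```text
time: 7.47
ee_pos: [0.6514, 0.1377, 0.208]
tool_rot: [-0.13, -3.135, 0.002]
wrist_force: [0.3, 0.4, 0.3]
opening: 0.0704
grasp_force: 0.0
```

Request:
arm_command:
  plan:
    - [[0,0,-30,0],[20,0,-30,0],[30,0,0,0],[30,0,0,0],[30,0,0,0]]

```text
time: 7.88
ee_pos: [0.5419, 0.1471, 0.2703]
tool_rot: [0.13, 3.138, 0.001]
wrist_force: [-0.9, 0.3, 0.4]
opening: 0.0697
grasp_force: 0.0
```

Request:
arm_command:
  plan:
    - [[30,-10,0,0],[30,-10,0,0],[30,-10,0,0],[0,0,0,0],[0,0,0,0]]

```text
time: 8.3
ee_pos: [0.4497, 0.1244, 0.271]
tool_rot: [0.13, 3.136, 0.001]
wrist_force: [0.5, 0.8, -0.1]
opening: 0.07
grasp_force: 0.0
```

```bash
python3 - <<'E'
from h import *
to([.653,.138,.15])
a=save("scene","s6.png"); b=save("side","d6.png")
cv2.imwrite("pics/c6.png",np.hstack([a[60:360,230:630],b[60:460,80:480][:300]])[...,::-1])
for i,n,t in((a,"scene",(437,213)),(b,"side",(221,258))):
    c=blob(i,"green",t); print(n,cv2.contourArea(c),cv2.boundingRect(c))
print(cv2.boundingRect(blob(b,"cream",(364,352))),cv2.boundingRect(blob(cv2.imread("pics/d1.png")[...,::-1].copy(),"cream",(364,352))))
E
```

```text
t 8.3 pos [0.4497 0.1244 0.271 ] y [0.083 0.997 0.001] z [ 0.003  0.001 -1.   ] F [ 0.5  0.8 -0.1] open 0.07 0.0 tool shift mm [-201.2   30.2  121.6]
scene 3826.5 (379, 182, 109, 71)
side 4196.0 (169, 221, 103, 80)
(349, 337, 32, 41) (349, 327, 32, 51)
```

View pics/c6.png

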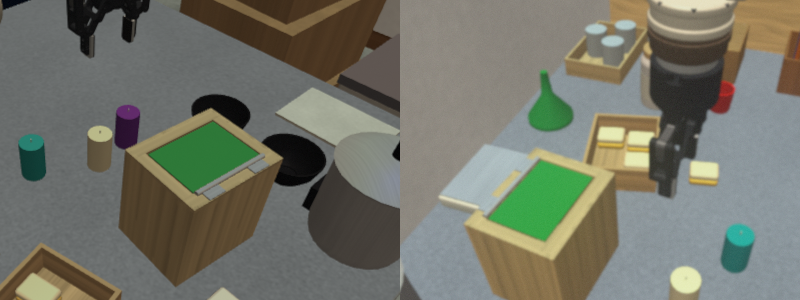

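The flap is shut (its corners match the first view), the candle is inside, the cream candle is standing where it was, and the arm is clear.

```bash
python3 -c "
from rig import ctrl; print(ctrl.sign_off())"
```

```text
the job is handed in; nothing more can be done
None
```

The red candle went down through the flap and was let go more than half-way in; it is out of sight in the box, the flap is shut, the cream candle still stands in place, and the job is handed in at about 8.4 s.

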